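# Lever the gauge case open and hold up the sizing rod

## Task

Pick up the flat knife and lever the shut case's lid up with its blade in the front notch (never lift the shut lid with the gripper itself), swing the lid right back until it stands upright or beyond, and lay the knife down on the table. Then draw the wooden sizing rod up out of its saddles, turn it so that its brass tip points up at a slope of about 45 degrees or steeper, and finish while still holding it so, still, with its lower end at least 10 cm above the table and touching nothing but the gripper. Leave the other things where they are.

Things in the scene. Friction and masses are not known exactly. Their poses are not given: they have to be found in the camera images.
- case: fixed wooden case screwed to the table, 130 (x) x 240 (y) x 60 mm high without its lid, walls and floor 6 mm. Origin: centre of the underside; -x is the front (robot side), +x the hinge side, z up
- notch (a point): middle of the notch in the case's front wall, in the wall's outer face, 54 mm up: the notch is 80 mm wide (along the case's y) and open from 48 mm up to the shut lid's underside at 60 mm
- cradle (a point): on the case, x = y = 0, z = 30 mm: mid-point between the seats of two U-shaped saddles at y = -55 and +55 mm that carry the rod. Saddles 12 mm thick, 35 mm over all in x, 19 mm between their cheeks, which rise to z = 42 mm
- lid (a joint): angle of the lid: 0 shut, 1.57 standing upright, 1.9 the stop. The hinge is stiff (friction 0.15 N m): the lid stays where it is left; lifting it at the front edge takes about 2 N. It has no latch and no handle
- lid_edge (a point): middle of the lid's front lower edge, 136 mm from the hinge line. The lid is a flat panel, 136 x 244 x 8 mm, its underside level with the hinge line when shut; it then overhangs the case's front by 6 mm
- lid_hinge (a point): middle of the hinge line at the case's far rim (x = 65, z = 60 mm in the case's frame); fixed to the case. Its axis runs along the case's y
- rod: round wooden sizing rod, 16 mm thick, 170 long, about 35 g, brass at one end. It lies along its own y axis, brass tip at -y. Origin: mid length, on its underside (axis 8 mm above). It lies in the saddles along the case's y, tip to the case's -y side (right), underside at z = 30 mm, up to 10 mm off centre endwise
- rod_tip (a point): centre of the rod's brass end face
- rod_plain_end (a point): centre of the rod's plain wooden end face
- knife: flat opening knife lying on the table, about 80 g: pale wooden handle 90 (x) x 16 (y) x 18 mm high, then a level steel blade 20 mm wide, 2.2 thick. Origin: underside of the handle's middle; x points along the blade, whose end is at x = 128.5; the blade's mid thickness is 9 mm above the handle's underside. Balance point about x = 20 mm. The blade points roughly away from the robot
- knife_tip (a point): end of the knife's blade, at mid thickness
- tin: bystander: round green tin of wax, 60 mm across, 26 high; origin at the centre of its underside
- punch: bystander: brass cap punch standing upright, 26 mm across, 67 high; origin at the centre of its underside
- small_box: bystander: small brown wooden box, 55x85x22 mm; origin at the centre of its underside
- pot: bystander: cream paste pot, 63 mm across, 56 high; origin at the centre of its underside
- cigar: bystander: loose dark cigar, 146 mm long, 16 thick; origin at the centre of its underside
Things that resemble listed ones, but are neither listed nor needed, are in the scene too. Several things look just like the knife: the one meant starts farthest to the robot's left.

How it is judged:
By the outcome, as a careful person would: the job done as asked, in the order asked, and still so for the second after the job is handed in, while the arm keeps its last pose, push and grip.
It also fails if it takes over 64 s, if anything falls off the work surface, if the arm or the gripper's body presses on something with over 40 N, if the wrist force passes 120 N, or if a joint passes its speed limit or range.

## Robot

A 6-joint arm with a two-finger parallel gripper is mounted at the origin on a cart in front of the work surface, level with it; the furniture and walls round the work are solid. World frame = base frame: x ahead of the robot, y to its left, z up, the work surface at z = 0. Lengths are in mm, angles in rad, forces in N, time in s.
With the tool pointing down it reaches from about 275 to 1000 mm from the base axis. Payload 8.4 kg.
Tool frame: the origin (TCP) lies on the mounting face of the last link; the fingertips stand 173 mm ahead of it and the grasp point (between the pads) lies 155 mm ahead of it; z points along the fingers, y is the line along which they close (so a half turn about z gives the same grasp; the last joint's range is limited). The gripper opens to 85 mm and grips with 20 to 120 N. Pads are 22 mm wide; open, the fingers measure 114 mm over their backs; the gripper's body (76 mm by 85 mm) begins 54 mm behind the grasp point. The pads swing forward as they close: fully open they stand 13 mm farther back than shut.
Start: joints at [1.208, 0.353, 1.633, -0, 1.155, -0.002], TCP at [220.638, 584.763, 404.681] pointing down, gripper open.
Joint ranges: [-2.63, 2.63], [-0.92, 2.1], [0.06, 2.66], [-1.3, 4.44], [0, 2.69], [-3.02, 3.02]. Speed limits (rad/s): [2.22, 2.22, 2.79, 3.14, 3.14, 3.14].

## Interface

Orientations are given as [roll, pitch, yaw] about the fixed x, y, z axes, in that order (R = Rz(yaw) Ry(pitch) Rx(roll)).
In Python, from rig import r gives the robot as it stands.
- The arm moves only by the tool apply_moves, never from a script. Its argument "deltas" is a list of rows, each an object with "claw": the gripper command: -1 is fully open, 1 is shut, values between are in proportion; "delta_pos": the shift along the tool's x, y, z in cm, a list of three; "yaw": the turn about the tool's z in rad. In form: [{"claw": claw, "delta_pos": [tx, ty, tz], "yaw": yaw}, ...]. A call has 1 to 8 rows; each row shifts and turns the commanded pose from where the row before left it, along the tool's axes as they then stand; what a row does not reach is not made up. A row lasts 1/8 s, in which the tool goes at most 62.5 mm and 10.7 degrees, less where a joint would pass 70% of its speed; a pose out of reach is approached as far as the arm can. A call with a gripper value outside its range is refused whole. The fingers move at their own pace and stop on an object; "grip_force" is the grip in N (left out, the last holds). Time passes only in rows, so rows that do not move let the fingers close. It gives the time, the measured TCP pose, the force, the opening and the grip force at its end, in the units of the state.
- r.sense(): the state, without advancing time (a new reading comes with each control period).
- r.grab_frame(name): name is "side" or "top"; returns a dict with "img" (384x512x3 uint8, blue, green, red), "z_map" (384x512 float32, mm along the optical axis (not along the pixel's ray), 0 where there is no reading), "fx", "fy", "cx", "cy" (pixels), "eye" and "rotation" of the camera in the world. Camera axes: x right, y up, looking along -z (the intrinsics and any distortion apply to the point x, -y, -z); pixel columns grow to the right and rows downward; lengths in mm; the calibration is good to about 2 mm. A picture is of the moment at which its call begins.
- r.sign_off(): hands the job in; it is judged then, once.
The state is a dict: "clock": time; "qpos": joint angles; "qvel": joint speeds; "joint_efforts": joint torques, N m; "eef_pos": TCP position; "tcp_rot": TCP orientation; "contact_force": force on the tool from outside, world axes, zero at the start; "wrist_torque": the same for the moment, N m; "opening": opening from 0.0 (shut) to 1.0 (fully open); "grasp_force": force on a finger pad.
Only numpy, scipy, OpenCV 4.12 (cv2) and the standard library are available. Lean on these libraries where they do the work, as an engineer would, in place of code of your own. Each camera call takes 0.05 s, during which the arm holds its last target. There are 200 camera calls.

## Working session

There is one attempt and no reset: what is moved stays moved. The work goes in short steps, Python scripts to look and compute and a tool call to move; the robot and the scene stay as the last step left them, time stands still between calls to the robot, and variables do not carry over. Pictures are saved under pics/ and viewed, at most 12 in all, crops included, and the job is handed in when it is done.

Besides the shell and the picture viewer there is one more tool, called after "Call:" as a command line: name --argument value ..., lists and objects as JSON in quotes. apply_moves: Moves the arm, as the interface text tells. Its arguments: {"type":"object","properties":{"deltas":{"type":"array"},"grip_force":{"type":"number"}},"required":["deltas"]}

```bash
mkdir -p pics; ls; python3 - <<'E'
from rig import r
import cv2,numpy as np
s=r.sense();print({k:np.round(v,3).tolist() for k,v in s.items()})
for n in("top","side"):
    f=r.grab_frame(n);cv2.imwrite(f"pics/{n}0.png",cv2.resize(f["img"],(800,600),interpolation=cv2.INTER_CUBIC))
    np.savez(f"{n}0.npz",**f)
    print(n,f["fx"],f["fy"],f["cx"],f["cy"],f["eye"],f["rotation"],[k for k in f])
E
```

```text
pics
{'clock': 0.0, 'qpos': [1.208, 0.354, 1.634, 0.0, 1.155, -0.002], 'qvel': [0.001, -0.0, 0.0, -0.002, -0.0, 0.001], 'joint_efforts': [0.0, -60.526, -34.207, 0.0, 0.009, -0.0], 'eef_pos': [220.536, 584.551, 403.964], 'tcp_rot': [-3.14, -0.0, 2.781], 'contact_force': [0.149, -0.402, -0.028], 'wrist_torque': [-0.054, -0.013, 0.04], 'grasp_force': 0.0, 'opening': 1.0}
top 407.455462734641 407.455462734641 250.86921999826063 194.47633048184542 [ 396.78170799   13.23162976 1369.8873371 ] [ 0.11722476  0.00488122 -1.57486725] ['img', 'z_map', 'fx', 'fy', 'cx', 'cy', 'eye', 'rotation']
side 398.0176241627328 398.0176241627328 256.0112818650885 185.31598245956923 [  204.29160509 -1031.12565587   883.08107825] [ 0.93691801  0.02337957 -0.33415062] ['img', 'z_map', 'fx', 'fy', 'cx', 'cy', 'eye', 'rotation']
```

View pics/top0.png

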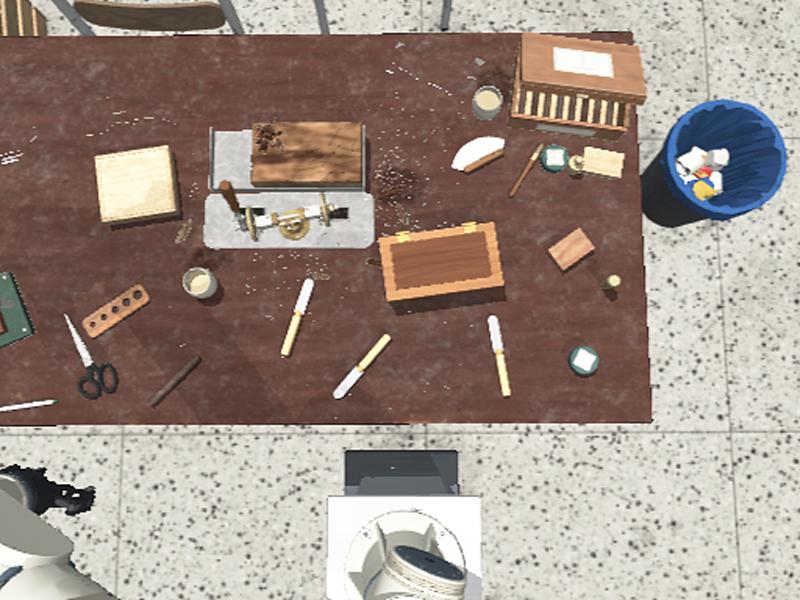

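View pics/side0.png

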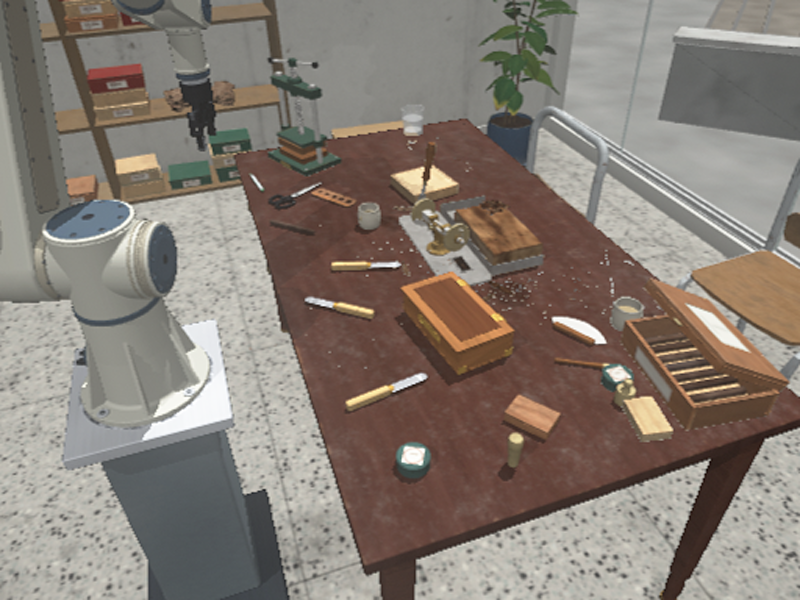

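```bash
cat > h.py <<'E'
import numpy as np,cv2
from scipy.spatial.transform import Rotation as Ro
def load(n): return dict(np.load(n))
def cloud(f):
    v,u=np.mgrid[0:384,0:512];z=f["z_map"]
    c=np.stack([(u-f["cx"])/f["fx"]*z,-(v-f["cy"])/f["fy"]*z,-z],-1)
    return c@Ro.from_euler("xyz",f["rotation"]).as_matrix().T+f["eye"]
def plane(f,u,v,h):
    d=np.array([(u-f["cx"])/f["fx"],-(v-f["cy"])/f["fy"],-1])@Ro.from_euler("xyz",f["rotation"]).as_matrix().T
    return f["eye"]+d*(h-f["eye"][2])/d[2]
def crop(f,u0,v0,w,h,k,name): cv2.imwrite(name,cv2.resize(f["img"][v0:v0+h,u0:u0+w],None,fx=k,fy=k,interpolation=cv2.INTER_CUBIC))
E
python3 - <<'E'
from h import *
f=load("top0.npz");P=cloud(f)
crop(f,172,136,160,120,5,"pics/c1.png")
print("table z",np.median(P[215:225,225:240,2]))
# lid: points above 50 near the case
m=np.zeros((384,512),bool);m[130:205,235:330]=1
q=P[m&(P[...,2]>55)&(P[...,2]<90)]
print(len(q),np.percentile(q[:,2],[5,50,95]))
box=cv2.minAreaRect(q[:,:2].astype(np.float32));print(box,cv2.boxPoints(box))
g=np.zeros((384,512),bool);g[175:232,178:205]=1
hsv=cv2.cvtColor(f["img"],cv2.COLOR_BGR2HSV);k=g&(hsv[...,2]>150)
q=P[k];print(len(q),cv2.minAreaRect(q[:,:2].astype(np.float32)),np.percentile(q[:,2],[5,50,95]))
for h in(0,1):
    b=k&((hsv[...,1]<60) if h else (hsv[...,1]>80));q=P[b];print("blade" if h else "handle",len(q),q.mean(0),cv2.boxPoints(cv2.minAreaRect(q[:,:2].astype(np.float32))).round(1).tolist(),np.median(q[:,2]))
E
```

```text
table z -0.845757713335388
3125 [63.66168349 68.36257184 72.88807708]
((643.28857421875, -80.01019287109375), (142.89456176757812, 244.056884765625), 7.800930976867676) [[ 555.9394     31.191296]
 [ 589.0656   -210.607   ]
 [ 730.63776  -191.21169 ]
 [ 697.51154    50.58661 ]]
310 ((471.3106384277344, 174.50613403320312), (316.6578369140625, 161.1953125), 38.21870422363281) [-0.6514439  12.15782622 19.5772889 ]
handle 53 [502.20569225 227.04551905  38.118032  ] [[396.79998779296875, 13.199999809265137], [490.5, -8.199999809265137], [546.2999877929688, 236.0], [452.6000061035156, 257.3999938964844]] 13.14225712670941
blade 223 [551.92856487 218.70703089  10.51617688] [[441.6000061035156, 197.39999389648438], [624.4000244140625, 184.39999389648438], [629.5, 256.8999938964844], [446.79998779296875, 270.0]] 10.716686495430167
```

View pics/c1.png

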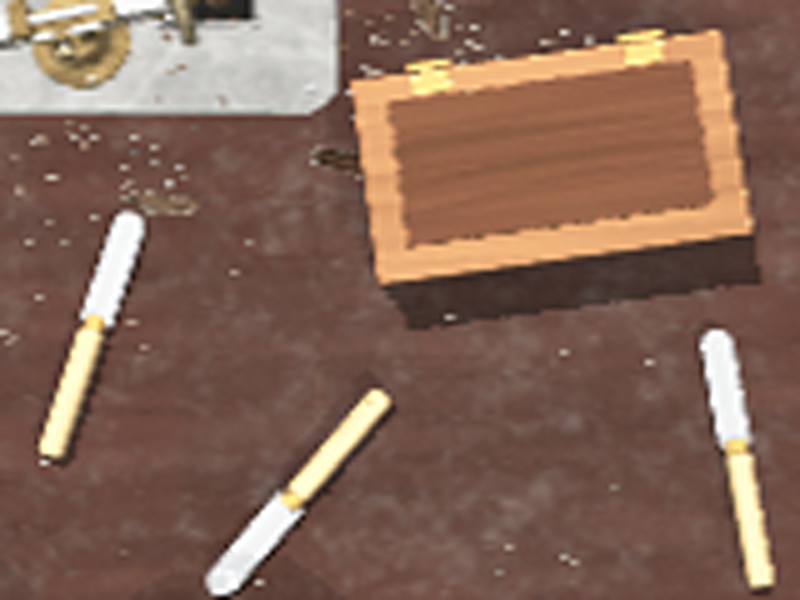

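```bash
python3 - <<'E'
from h import *
f=load("top0.npz");P=cloud(f)
w=lambda x,y,h:plane(f,172+(x+.5)/5-.5,136+(y+.5)/5-.5,h)
t=w(131,211,10);e=w(53,459,16);j=w(92,320,10)
print("tip",t,"tail",e,"ferr",j,"len",np.linalg.norm((t-e)[:2]),"yaw",np.arctan2(*(t-e)[1::-1]))
c=np.array([w(380,283,68),w(752,232,68),w(352,82,68),w(720,32,68)])[:,:2];print(c.round(1))
fr=c[0]-c[1];print("lid mid",c.mean(0),"yaw",np.arctan2(-fr[0],fr[1]),np.linalg.norm(fr),np.linalg.norm(c[2]-c[0]),np.linalg.norm(c[3]-c[1]))
# side view case check
s=load("side0.npz");Q=cloud(s)
m=np.zeros((384,512),bool);m[165:245,250:335]=1
q=Q[m&(Q[...,2]>62)&(Q[...,2]<75)];print(cv2.minAreaRect(q[:,:2].astype(np.float32)),np.median(q[:,2]))
# knife on side: pixels approx (212..256,170) orig
m=np.zeros((384,512),bool);m[163:178,208:262]=1
hsv=cv2.cvtColor(s["img"],cv2.COLOR_BGR2HSV);q=Q[m&(hsv[...,2]>150)&(Q[...,2]>4)&(Q[...,2]<25)];print(len(q),cv2.minAreaRect(q[:,:2].astype(np.float32)),cv2.fitLine(q[:,:2].astype(np.float32),2,0,.1,.1).ravel())
m=np.zeros((384,512),bool);m[175:232,178:205]=1
hsv=cv2.cvtColor(f["img"],cv2.COLOR_BGR2HSV);q=P[m&(hsv[...,2]>140)&(P[...,2]>5)&(P[...,2]<25)];print(len(q),cv2.minAreaRect(q[:,:2].astype(np.float32)),cv2.fitLine(q[:,:2].astype(np.float32),2,0,.1,.1).ravel())
E
```

```text
tip [614.52844844 198.31117823  10.        ] tail [447.34685769 247.41297789  16.        ] ferr [540.58104354 223.69378909  10.        ] len 174.24313763526632 yaw -0.2856701225305009
[[ 557.6   29.5]
 [ 589.6 -210.7]
 [ 689.6   47.3]
 [ 721.6 -193. ]]
lid mid [639.58640894 -81.74330538] yaw 0.13261479646936083 242.26624749307814 133.23148881714766 133.20766452866906
((638.1832275390625, -81.18568420410156), (144.1392822265625, 248.6112518310547), 7.009292125701904) 69.50443109239814
110 ((528.8312377929688, 233.21524047851562), (35.120758056640625, 175.28038024902344), 71.27037048339844) [ 9.5556575e-01 -2.9477802e-01  5.3447821e+02  2.2410890e+02]
271 ((536.0662841796875, 222.83023071289062), (21.221834182739258, 179.99827575683594), 72.85516357421875) [ 9.5388871e-01 -3.0016041e-01  5.3342017e+02  2.2405580e+02]
```

```bash
cat >> h.py <<'E'
def go(x,y,z,yaw,frm=None):
    """print shift in tool cm and yaw from the present (or given) TCP pose; z is TCP height"""
    if frm is None:
        from rig import r
        s=r.sense();p=s["eef_pos"];ro=s["tcp_rot"];print("clk",round(s["clock"],2),"F",np.round(s["contact_force"],1),"q",np.round(s["qpos"],2))
    else: p,ro=np.array(frm[:3]),[np.pi,0,frm[3]]
    d=Ro.from_euler("xyz",ro).as_matrix().T@(np.array([x,y,z])-p)/10
    print("tool cm",d.round(2),"yaw",round(-((yaw-ro[2]+np.pi)%(2*np.pi)-np.pi),3),"len",np.linalg.norm(d).round(1))
E
python3 -c "
from h import *
go(510,229,230,2.85)"
```

```text
clk 0.1 F [ 0.4 -0.5 -0.4] q [ 1.21  0.35  1.63 -0.    1.16 -0.  ]
tool cm [-39.63 -23.03  17.43] yaw -0.069 len 49.0
```

Call:
apply_moves --deltas '[{"claw":0.0,"delta_pos":[-4,-2.3,1.7],"yaw":0},{"claw":0.0,"delta_pos":[-4,-2.3,1.7],"yaw":0},{"claw":0.0,"delta_pos":[-4,-2.3,1.7],"yaw":0},{"claw":0.0,"delta_pos":[-4,-2.3,1.7],"yaw":0},{"claw":0.0,"delta_pos":[-4,-2.3,1.7],"yaw":0},{"claw":0.0,"delta_pos":[-4,-2.3,1.7],"yaw":0},{"claw":0.0,"delta_pos":[-4,-2.3,1.7],"yaw":0},{"claw":0.0,"delta_pos":[-4,-2.3,1.7],"yaw":0}]' --grip_force 60

```text
clock: 1.1
eef_pos: [455.8, 298.4, 268.0]
tcp_rot: [-3.142, -0.0, 2.781]
contact_force: [-0.5, -0.1, 0.2]
opening: 0.499
grasp_force: 0.0
```

Call:
apply_moves --deltas '[{"claw":0.0,"delta_pos":[-4,-2.3,1.7],"yaw":0},{"claw":0.0,"delta_pos":[-3.6,-2.3,1.7],"yaw":-0.07},{"claw":0.0,"delta_pos":[0,0,0],"yaw":0},{"claw":0.0,"delta_pos":[0,0,0],"yaw":0}]'

```text
clock: 1.6
eef_pos: [509.8, 229.8, 234.5]
tcp_rot: [-3.141, -0.001, 2.849]
contact_force: [0.2, 0.2, -0.6]
opening: 0.499
grasp_force: 0.0
```

```bash
python3 - <<'E'
from h import *
from rig import r
go(510,229,176,2.85)
f=r.grab_frame("side");np.savez("s1.npz",**f)
f["img"];crop(f,170,90,140,105,5,"pics/c2.png")
E
```

```text
clk 1.6 F [ 0.2  0.2 -0.6] q [ 0.42  0.47  1.9   0.    0.77 -0.86]
tool cm [-0.05 -0.07  5.85] yaw -0.001 len 5.9
```

View pics/c2.png

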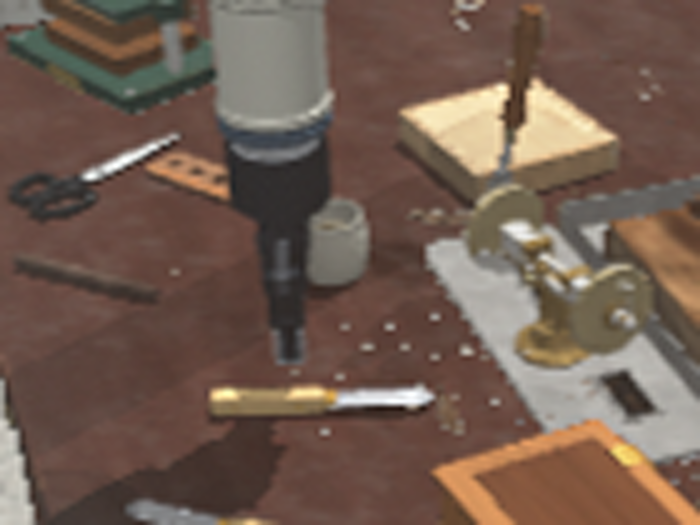

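The crop shows the fingers (288,345) directly above the handle (210–335, 400) of the leftmost knife, and its blade is free. I'll go down and grip it.

Call:
apply_moves --deltas '[{"claw":0.0,"delta_pos":[0,0,3],"yaw":0},{"claw":0.0,"delta_pos":[0,0,2.2],"yaw":0},{"claw":0.0,"delta_pos":[0,0,0.5],"yaw":0},{"claw":1,"delta_pos":[0,0,0],"yaw":0},{"claw":1,"delta_pos":[0,0,0],"yaw":0},{"claw":1,"delta_pos":[0,0,0],"yaw":0},{"claw":1,"delta_pos":[0,0,0],"yaw":0},{"claw":1,"delta_pos":[0,0,0],"yaw":0}]'

```text
clock: 2.65
eef_pos: [510.4, 230.2, 178.8]
tcp_rot: [3.14, 0.001, 2.851]
contact_force: [-2.3, 2.6, 7.5]
opening: 0.167
grasp_force: 60.3
```

Call:
apply_moves --deltas '[{"claw":1,"delta_pos":[0,0,0],"yaw":0},{"claw":1,"delta_pos":[0,0,-1],"yaw":0},{"claw":1,"delta_pos":[0,0,-3],"yaw":0},{"claw":1,"delta_pos":[0,0,-3],"yaw":0},{"claw":1,"delta_pos":[0,0,0],"yaw":0},{"claw":1,"delta_pos":[0,0,0],"yaw":0}]' --grip_force 110

```text
clock: 3.4
eef_pos: [509.7, 229.6, 247.5]
tcp_rot: [-3.141, -0.0, 2.851]
contact_force: [-0.7, -0.6, -0.9]
opening: 0.149
grasp_force: 107.8
```

```bash
python3 - <<'E'
from h import *
from rig import r
for n,(u0,v0,w,h) in(("side",(190,110,110,80)),("top",(165,170,60,70))):
    f=r.grab_frame(n);np.savez(n+"2.npz",**f);P=cloud(f)
    if n=="side":crop(f,180,90,120,90,6,"pics/c3.png")
    hsv=cv2.cvtColor(f["img"],cv2.COLOR_BGR2HSV)
    m=np.zeros((384,512),bool);m[v0:v0+h,u0:u0+w]=1
    b=m&(hsv[...,1]<70)&(hsv[...,2]>140)&(P[...,2]>40)&(P[...,2]<110)&(P[...,0]>545)&(P[...,0]<640)&(P[...,1]>170)&(P[...,1]<250);q=P[b]
    a=q@[.9575,-.288,0];print(n,len(q),q.mean(0).round(1),np.polyfit(a,q[:,2],1),"end a",a.max()-np.array([510,230,0])@[.9575,-.288,0], "fit",cv2.fitLine(q[:,:2].astype(np.float32),2,0,.1,.1).ravel().round(3))
E
```

```text
side 43 [577.1 208.1  79.7] [-1.16173924e-02  8.53877613e+01] end a 102.37986716084066 fit [ 9.71000e-01 -2.39000e-01  5.77121e+02  2.08105e+02]
top 85 [589.  203.2  77.1] [-5.91690150e-03  8.01059717e+01] end a 107.91696065000468 fit [ 9.86000e-01 -1.67000e-01  5.88973e+02  2.03209e+02]
```

View pics/c3.png

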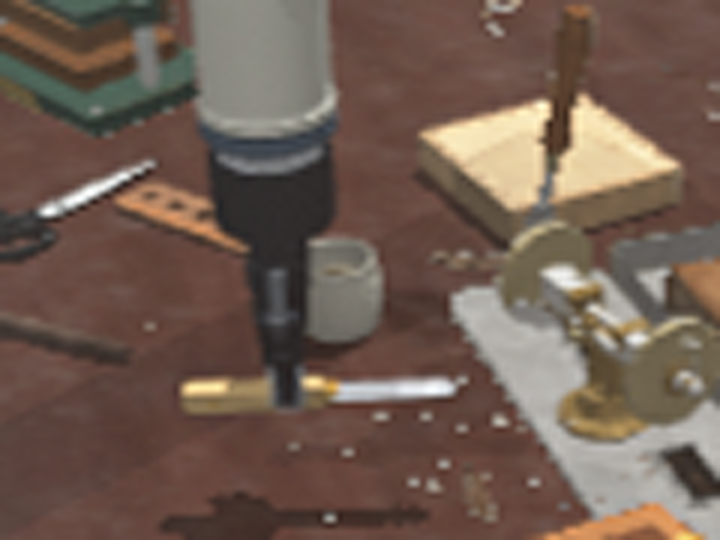

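```bash
python3 -c "
from h import *
go(431,70,250,2.851)
go(431.4,-109.2,235,2.851,(431,70,250,2.851))
go(431.4,-109.2,224,3.275,(431.4,-109.2,250,2.851))"
```

```text
clk 3.5 F [-0.3  0.5 -1.3] q [ 0.42  0.45  1.9  -0.    0.79 -0.86]
tool cm [  2.94 -17.53  -0.3 ] yaw -0.0 len 17.8
tool cm [ -5.17 -17.16   1.5 ] yaw -0.0 len 18.0
tool cm [ 0.  -0.   2.6] yaw -0.424 len 2.6
```

Call:
apply_moves --deltas '[{"claw":1,"delta_pos":[0.7,-4.4,0],"yaw":0},{"claw":1,"delta_pos":[0.7,-4.4,0],"yaw":0},{"claw":1,"delta_pos":[0.8,-4.4,0],"yaw":0},{"claw":1,"delta_pos":[0.7,-4.3,0],"yaw":0},{"claw":1,"delta_pos":[-1.3,-4.3,0],"yaw":0},{"claw":1,"delta_pos":[-1.3,-4.3,0],"yaw":0},{"claw":1,"delta_pos":[-1.3,-4.3,0],"yaw":0},{"claw":1,"delta_pos":[-1.3,-4.3,0],"yaw":0}]'

```text
clock: 4.5
eef_pos: [432.0, -110.7, 247.0]
tcp_rot: [-3.142, -0.001, 2.851]
contact_force: [0.9, 0.2, -0.2]
opening: 0.152
grasp_force: 107.9
```

Call:
apply_moves --deltas '[{"claw":1,"delta_pos":[0,0,0.6],"yaw":-0.106},{"claw":1,"delta_pos":[0,0,0.6],"yaw":-0.106},{"claw":1,"delta_pos":[0,0,0.6],"yaw":-0.106},{"claw":1,"delta_pos":[0,0,0.6],"yaw":-0.106},{"claw":1,"delta_pos":[0,0,0],"yaw":0},{"claw":1,"delta_pos":[0,0,0],"yaw":0}]'

```text
clock: 5.25
eef_pos: [432.4, -109.2, 223.4]
tcp_rot: [3.141, -0.001, -3.011]
contact_force: [-0.3, -0.2, -0.5]
opening: 0.148
grasp_force: 107.9
```

```bash
python3 - <<'E'
from h import *
from rig import r
go(431.4,-109.2,224,3.275)
f=r.grab_frame("side");np.savez("side3.npz",**f);crop(f,205,150,133,100,6,"pics/c4.png")
P=cloud(f);hsv=cv2.cvtColor(f["img"],cv2.COLOR_BGR2HSV)
q=P[(hsv[...,1]<70)&(hsv[...,2]>140)&(P[...,2]>35)&(P[...,2]<75)&(P[...,0]>480)&(P[...,0]<570)&(abs(P[...,1]+100)<30)]
print(len(q),q.mean(0),np.polyfit(q[:,0],q[:,2],1),np.polyfit(q[:,0],q[:,1],1),q[:,0].max())
t=r.grab_frame("top");np.savez("top3.npz",**t);P=cloud(t);hsv=cv2.cvtColor(t["img"],cv2.COLOR_BGR2HSV)
q=P[(hsv[...,1]<70)&(hsv[...,2]>140)&(P[...,2]>35)&(P[...,2]<75)&(P[...,0]>480)&(P[...,0]<570)&(abs(P[...,1]+100)<30)]
print(len(q),q.mean(0),np.polyfit(q[:,0],q[:,2],1),np.polyfit(q[:,0],q[:,1],1),q[:,0].max())
E
```

```text
clk 5.25 F [-0.3 -0.2 -0.5] q [-0.25  0.36  2.15 -0.    0.63 -1.95]
tool cm [ 0.1   0.02 -0.06] yaw -0.003 len 0.1
68 [507.30844112 -99.03618954  55.12348345] [2.31810467e-03 5.39474894e+01] [ 1.12793359e-01 -1.56257213e+02] 535.650093898935
20 [533.08026182 -99.67581912  53.30650678] [  0.1763693  -40.71248601] [   0.39053186 -307.86064693] 539.8651109813582
```

View pics/c4.png

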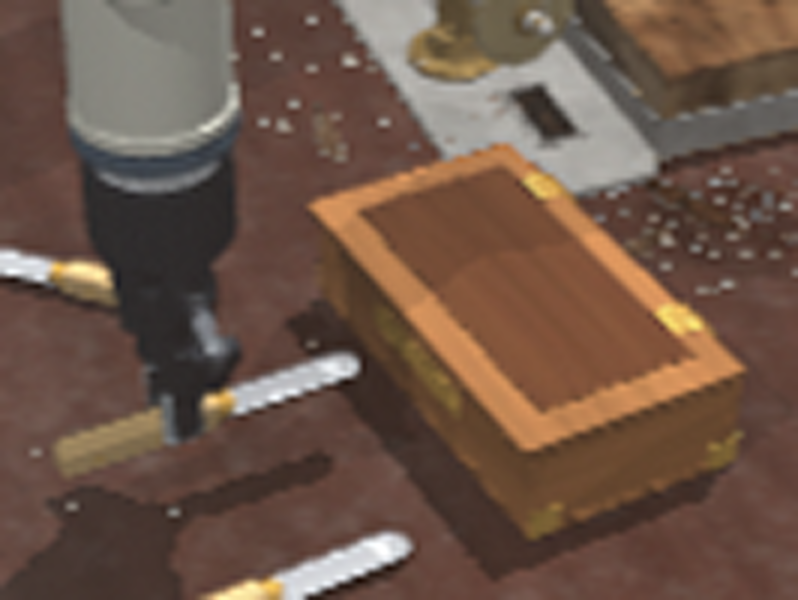

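Call:
apply_moves --deltas '[{"claw":1,"delta_pos":[-1.5,0,0],"yaw":0},{"claw":1,"delta_pos":[-1.5,0,0],"yaw":0},{"claw":1,"delta_pos":[-1.5,0,0],"yaw":0},{"claw":1,"delta_pos":[-1.5,0,0],"yaw":0},{"claw":1,"delta_pos":[-1.0,0,0],"yaw":0},{"claw":1,"delta_pos":[0,0,0],"yaw":0}]' --grip_force 120

```text
clock: 6.1
eef_pos: [502.6, -99.8, 223.6]
tcp_rot: [-3.141, 0.0, -3.008]
contact_force: [-0.8, -0.4, -1.4]
opening: 0.143
grasp_force: 121.5
```

```bash
cat > look.py <<'E'
import sys
from h import *
from rig import r
n,k=sys.argv[1:3];f=r.grab_frame(n);np.savez(k+".npz",**f);crop(f,*map(int,sys.argv[3:8]),f"pics/{k}.png")
E
python3 - <<'E'
from h import *
from rig import r
f=r.grab_frame("side");np.savez("side4.npz",**f)
P=cloud(f);hsv=cv2.cvtColor(f["img"],cv2.COLOR_BGR2HSV)
q=P[(hsv[...,1]<70)&(hsv[...,2]>120)&(P[...,2]>35)&(P[...,2]<75)&(P[...,0]>520)&(P[...,0]<620)&(abs(P[...,1]+95)<30)]
print(len(q),q.mean(0),np.polyfit(q[:,0],q[:,2],1),q[:,0].max())
E
```

```text
39 [550.89518387 -94.48315927  55.75003894] [-2.23436906e-02  6.80590705e+01] 569.5945183966942
```

Call:
apply_moves --deltas '[{"claw":1,"delta_pos":[0,0,-0.4],"yaw":0},{"claw":1,"delta_pos":[0,0,-0.9],"yaw":0},{"claw":1,"delta_pos":[-0.1,0,-0.9],"yaw":0},{"claw":1,"delta_pos":[-0.2,0,-0.9],"yaw":0},{"claw":1,"delta_pos":[-0.3,0,-0.8],"yaw":0},{"claw":1,"delta_pos":[-0.3,0,-0.8],"yaw":0},{"claw":1,"delta_pos":[-0.4,0,-0.8],"yaw":0},{"claw":1,"delta_pos":[0,0,0],"yaw":0}]'

```text
clock: 7.15
eef_pos: [515.6, -98.3, 279.5]
tcp_rot: [-3.141, 0.002, -3.008]
contact_force: [-0.7, -0.6, -2.2]
opening: 0.148
grasp_force: 121.5
```

```bash
python3 look.py side c5 205 130 150 112 5; python3 -c "
from h import *
go(0,0,0,0)"
```

```text
clk 7.2 F [ 0.7  0.3 -1.3] q [-0.19  0.36  1.95  0.    0.83 -1.9 ]
tool cm [49.84 16.6  27.81] yaw -3.008 len 59.4
```

View pics/c5.png

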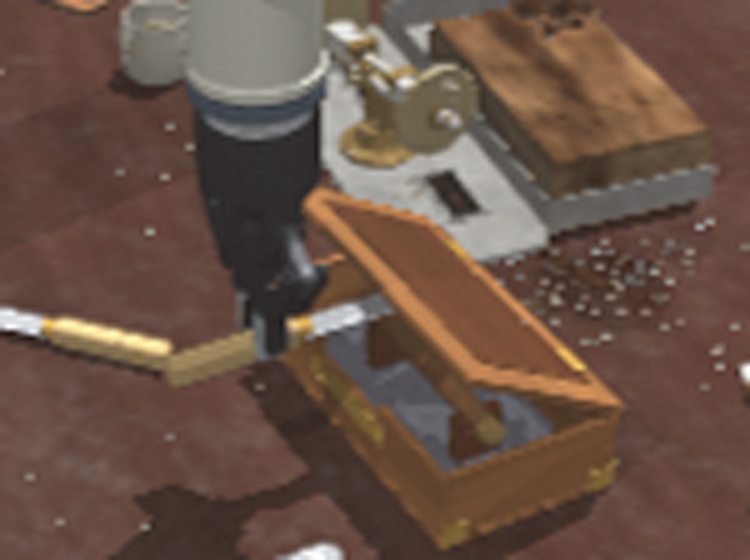

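The lid is up about 30° on the blade tip at (375,305), and the rod is visible in its saddles with the brass tip at (487,432). I'll carry on round the arc.

Call:
apply_moves --deltas '[{"claw":1,"delta_pos":[-0.8,0,-1.0],"yaw":0},{"claw":1,"delta_pos":[-0.8,0,-1.0],"yaw":0},{"claw":1,"delta_pos":[-1.0,0,-0.8],"yaw":0},{"claw":1,"delta_pos":[-1.1,0,-0.8],"yaw":0},{"claw":1,"delta_pos":[-1.2,0,-0.5],"yaw":0},{"claw":1,"delta_pos":[-1.2,0,-0.5],"yaw":0},{"claw":1,"delta_pos":[-1.3,0,-0.2],"yaw":0},{"claw":1,"delta_pos":[-1.3,0,-0.1],"yaw":0}]'

```text
clock: 8.2
eef_pos: [602.0, -86.6, 327.7]
tcp_rot: [-3.142, 0.0, -3.008]
contact_force: [-1.7, -0.4, -0.4]
opening: 0.144
grasp_force: 121.5
```

Call:
apply_moves --deltas '[{"claw":1,"delta_pos":[-1.3,0,0],"yaw":0},{"claw":1,"delta_pos":[-1.3,0,0.3],"yaw":0},{"claw":1,"delta_pos":[-0.5,0,0.1],"yaw":0},{"claw":1,"delta_pos":[0,0,0],"yaw":0}]'

```text
clock: 8.7
eef_pos: [631.8, -82.5, 323.2]
tcp_rot: [3.141, -0.001, -3.008]
contact_force: [-0.4, 0.2, -1.8]
opening: 0.147
grasp_force: 121.7
```

```bash
cat > lid.py <<'E'
from h import *
from rig import r
s=r.sense();print(round(s["clock"],2),s["eef_pos"].round(1) if hasattr(s["eef_pos"],"round") else s["eef_pos"],np.round(s["contact_force"],1))
c,sn=np.cos(.133),np.sin(.133)
for n in("side","top"):
    f=r.grab_frame(n);np.savez("lid_"+n,**f);P=cloud(f)-[642.5,-81,0];X=P[...,0]*c+P[...,1]*sn;Y=-P[...,0]*sn+P[...,1]*c;Z=P[...,2]
    m=(X>20)&(X<170)&(abs(Y)<118)&(Z>85)&(Z<230)
    if n=="side": m&=(Y<-60)
    q=np.c_[X[m],Z[m],Y[m]];print(n,len(q),q.max(0).round(),q.min(0).round())
    if len(q)>20:
        for lo in range(90,220,20):
            a=q[(q[:,1]>=lo)&(q[:,1]<lo+20)]
            if len(a)>3:print(lo,len(a),np.percentile(a[:,0],[5,50,95]).round(1))
E
python3 lid.py
```

```text
8.7 [631.8 -82.5 323.2] [-0.4  0.2 -1.8]
side 470 [114. 190. -60.] [  70.   85. -118.]
90 80 [72.7 77.  81.6]
110 92 [78.5 83.6 89.5]
130 86 [86.4 90.5 95. ]
150 90 [ 93.3  97.7 101.5]
170 100 [100.1 104.9 110.6]
top 542 [118. 193. 118.] [  73.   85. -116.]
90 85 [75.6 79.7 83.2]
110 89 [83.  86.2 90.1]
130 96 [89.4 93.4 97.2]
150 100 [ 96.8 100.1 103.7]
170 149 [103.6 108.3 115.4]
190 7 [107.9 110.3 114.5]
```

Call:
apply_moves --deltas '[{"claw":1,"delta_pos":[4.4,0,0],"yaw":0},{"claw":1,"delta_pos":[4.4,0,0],"yaw":0},{"claw":1,"delta_pos":[4.2,0,0],"yaw":0},{"claw":1,"delta_pos":[-0.8,5.4,0.5],"yaw":0},{"claw":1,"delta_pos":[-0.8,5.4,0.5],"yaw":0},{"claw":1,"delta_pos":[-0.9,5.4,0.5],"yaw":0},{"claw":1,"delta_pos":[-0.9,5.4,0.5],"yaw":0},{"claw":1,"delta_pos":[-0.9,5.4,0.5],"yaw":0}]'

```text
clock: 9.8
eef_pos: [509.7, 175.3, 299.2]
tcp_rot: [3.141, 0.002, -3.009]
contact_force: [1.0, 0.2, -1.3]
opening: 0.147
grasp_force: 121.7
```

Call:
apply_moves --deltas '[{"claw":1,"delta_pos":[-0.8,5.6,0.5],"yaw":0},{"claw":1,"delta_pos":[0,0,2],"yaw":0.14},{"claw":1,"delta_pos":[0,0,2],"yaw":0.14},{"claw":1,"delta_pos":[0,0,2],"yaw":0.14},{"claw":1,"delta_pos":[0,0,1],"yaw":0},{"claw":1,"delta_pos":[0,0,0],"yaw":0}]'

```text
clock: 10.55
eef_pos: [510.1, 229.9, 223.5]
tcp_rot: [-3.141, -0.0, 2.858]
contact_force: [0.3, 0.3, -1.0]
opening: 0.145
grasp_force: 121.6
```

```bash
python3 -c "
from h import *
go(510,229.5,180,2.855)"
```

```text
clk 10.55 F [ 0.3  0.3 -1. ] q [ 0.42  0.49  1.91  0.    0.75 -0.87]
tool cm [-0.01 -0.04  4.35] yaw 0.003 len 4.3
```

Call:
apply_moves --deltas '[{"claw":1,"delta_pos":[0,0,2],"yaw":0},{"claw":1,"delta_pos":[0,0,1.5],"yaw":0},{"claw":1,"delta_pos":[0,0,0.7],"yaw":0},{"claw":1,"delta_pos":[0,0,0.2],"yaw":0},{"claw":1,"delta_pos":[0,0,0],"yaw":0}]'

```text
clock: 11.18
eef_pos: [510.3, 230.1, 179.9]
tcp_rot: [3.141, 0.0, 2.855]
contact_force: [-0.4, -1.0, -1.0]
opening: 0.142
grasp_force: 121.6
```

Call:
apply_moves --deltas '[{"claw":0.4,"delta_pos":[0,0,0],"yaw":0},{"claw":0.2,"delta_pos":[0,0,0],"yaw":0},{"claw":0.0,"delta_pos":[0,0,0],"yaw":0},{"claw":0.0,"delta_pos":[0,0,-1],"yaw":0},{"claw":0.0,"delta_pos":[0,0,-4],"yaw":0},{"claw":0.0,"delta_pos":[0,0,-6],"yaw":0},{"claw":0.0,"delta_pos":[0,0,-6],"yaw":0},{"claw":0.0,"delta_pos":[0,0,0],"yaw":0}]' --grip_force 20

```text
clock: 12.18
eef_pos: [511.5, 230.7, 355.5]
tcp_rot: [3.135, 0.007, 2.855]
contact_force: [0.3, 0.8, 0.0]
opening: 0.495
grasp_force: 0.0
```

```bash
python3 - <<'E'
from h import *
from rig import r
f=r.grab_frame("side");np.savez("side6.npz",**f)
t=r.grab_frame("top");np.savez("top6.npz",**t)
a=cv2.resize(f["img"][130:260,190:350],None,fx=3.5,fy=3.5,interpolation=cv2.INTER_CUBIC)[:,:540]
b=cv2.resize(t["img"][130:240,170:335],(540,360),interpolation=cv2.INTER_CUBIC)
h=np.zeros((600,800,3),np.uint8);A=cv2.resize(f["img"][140:260,170:330],(400,300),interpolation=cv2.INTER_CUBIC)
# stack: top crop of the case (row 140-205,col 235-330) x8 below, side overview above
C=cv2.resize(t["img"][138:206,235:333],(400,278),interpolation=cv2.INTER_CUBIC)
S=cv2.resize(f["img"][165:240,258:333],(400,400),interpolation=cv2.INTER_CUBIC)
h[:300,:400]=A;h[300:578,:400]=C;h[:400,400:]=S
cv2.imwrite("pics/c6.png",h)
P=cloud(t)-[642.5,-81,0];c,s=np.cos(.133),np.sin(.133)
X=P[...,0]*c+P[...,1]*s;Y=-P[...,0]*s+P[...,1]*c;Z=P[...,2]
m=(abs(X)<9)&(abs(Y)<105)&(Z>35)&(Z<60)
print(m.sum(),np.sort(Y[m])[:6].round(1),np.sort(Y[m])[-6:].round(1),X[m].mean(),np.median(Z[m]),np.polyfit(Y[m],X[m],1))
for lo in range(-100,100,10):
    k=m&(Y>=lo)&(Y<lo+10);print(lo,k.sum(),np.round(np.mean(X[k]),1) if k.sum() else "",end="; ")
E
```

```text
255 [-76.8 -76.  -75.9 -75.2 -74.2 -73.2] [87.8 89.3 89.9 90.1 90.6 91. ] -0.19511085866849698 44.364046373631936 [ 0.00158501 -0.2072101 ]
-100 0 ; -90 0 ; -80 9 -0.3; -70 15 -0.4; -60 16 -0.2; -50 14 -0.3; -40 16 0.0; -30 13 0.2; -20 17 -0.4; -10 13 -0.4; 0 16 -0.9; 10 17 0.4; 20 15 -0.5; 30 15 -0.5; 40 16 0.9; 50 16 -0.7; 60 14 -0.1; 70 15 0.7; 80 15 -0.5; 90 3 -2.6;
```

View pics/c6.png

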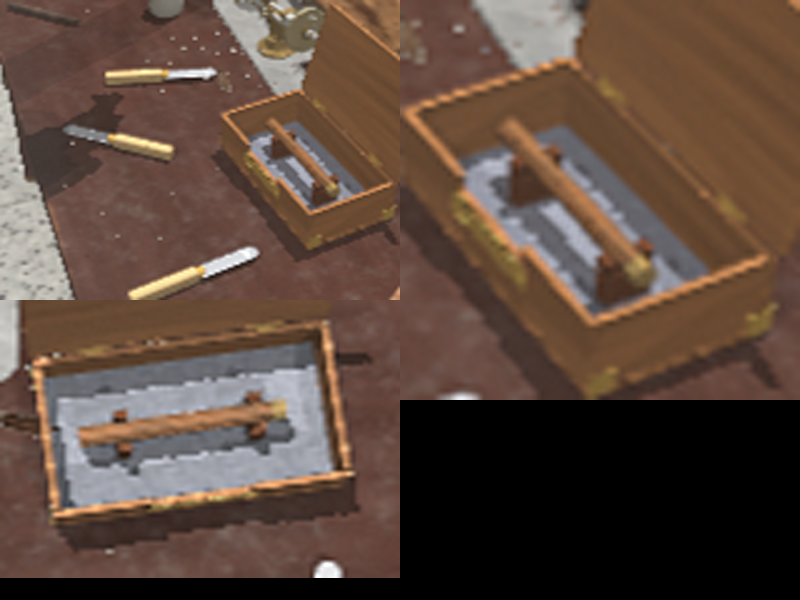

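```bash
python3 -c "
from h import *
go(646.5,-110.7,300,1.704)
go(646.5,-110.7,193,1.704,(646.5,-110.7,300,1.704))"
```

```text
clk 12.28 F [-0.   0.4 -0.2] q [ 0.42  0.31  1.83  0.    1.   -0.86]
tool cm [-22.73 -28.82   5.07] yaw 1.151 len 37.1
tool cm [ 0.  -0.  10.7] yaw -0.0 len 10.7
```

Call:
apply_moves --deltas '[{"claw":0.0,"delta_pos":[-2.8,-3.6,0],"yaw":0},{"claw":0.0,"delta_pos":[-2.8,-3.6,0],"yaw":0},{"claw":0.0,"delta_pos":[-2.8,-3.6,0],"yaw":0},{"claw":0.0,"delta_pos":[-2.9,-3.6,0],"yaw":0},{"claw":0.0,"delta_pos":[-2.9,-3.6,0],"yaw":0},{"claw":0.0,"delta_pos":[-2.9,-3.6,0],"yaw":0},{"claw":0.0,"delta_pos":[-2.8,-3.6,0],"yaw":0},{"claw":0.0,"delta_pos":[-2.8,-3.6,0],"yaw":0}]'

```text
clock: 13.28
eef_pos: [646.1, -111.8, 347.5]
tcp_rot: [-3.141, -0.004, 2.855]
contact_force: [0.4, 0.2, -1.2]
opening: 0.497
grasp_force: 0.0
```

Call:
apply_moves --deltas '[{"claw":0.0,"delta_pos":[0,0,0],"yaw":0.165},{"claw":0.0,"delta_pos":[0,0,0],"yaw":0.165},{"claw":0.0,"delta_pos":[0,0,0],"yaw":0.165},{"claw":0.0,"delta_pos":[0,0,1],"yaw":0.165},{"claw":0.0,"delta_pos":[0,0,1],"yaw":0.165},{"claw":0.0,"delta_pos":[0,0,1],"yaw":0.165},{"claw":0.0,"delta_pos":[0,0,1],"yaw":0.161},{"claw":0.0,"delta_pos":[0,0,1],"yaw":0}]'

```text
clock: 14.28
eef_pos: [645.7, -110.3, 297.4]
tcp_rot: [-3.139, -0.001, 1.705]
contact_force: [0.8, 0.1, -0.6]
opening: 0.499
grasp_force: 0.0
```

```bash
python3 -c "
from h import *
go(646.5,-110.7,193,1.704)"
```

```text
clk 14.28 F [ 0.8  0.1 -0.6] q [-0.17  0.51  1.65  0.    0.99 -0.31]
tool cm [-0.06  0.11 10.44] yaw 0.001 len 10.4
```

Call:
apply_moves --deltas '[{"claw":0.0,"delta_pos":[0,0.1,4],"yaw":0},{"claw":0.0,"delta_pos":[0,0,4],"yaw":0},{"claw":0.0,"delta_pos":[0,0,2.4],"yaw":0},{"claw":0.0,"delta_pos":[0,0,0],"yaw":0},{"claw":1,"delta_pos":[0,0,0],"yaw":0},{"claw":1,"delta_pos":[0,0,0],"yaw":0},{"claw":1,"delta_pos":[0,0,0],"yaw":0},{"claw":1,"delta_pos":[0,0,0],"yaw":0}]' --grip_force 40

```text
clock: 15.28
eef_pos: [646.8, -110.5, 196.6]
tcp_rot: [-3.14, 0.0, 1.705]
contact_force: [-4.6, -2.2, 1.4]
opening: 0.183
grasp_force: 39.5
```

Call:
apply_moves --deltas '[{"claw":1,"delta_pos":[0,0,0],"yaw":0},{"claw":1,"delta_pos":[0,0,-0.5],"yaw":0},{"claw":1,"delta_pos":[0,0,-1],"yaw":0},{"claw":1,"delta_pos":[0,0,-2],"yaw":0},{"claw":1,"delta_pos":[0,0,-4],"yaw":0},{"claw":1,"delta_pos":[0,0,-5],"yaw":0},{"claw":1,"delta_pos":[0,0,-5],"yaw":0},{"claw":1,"delta_pos":[0,0,0],"yaw":0}]'

```text
clock: 16.27
eef_pos: [649.0, -110.4, 377.7]
tcp_rot: [3.131, 0.003, 1.704]
contact_force: [1.1, -0.4, -0.8]
opening: 0.184
grasp_force: 39.4
```

```bash
python3 - <<'E'
from h import *
from rig import r
s=r.sense();print(s["eef_pos"],s["tcp_rot"])
f=r.grab_frame("side");np.savez("side7.npz",**f);crop(f,235,110,130,100,6,"pics/c7.png")
E
```

```text
[ 648.97056607 -110.3943665   377.67210321] [3.13107607 0.00313822 1.70393386]
```

View pics/c7.png

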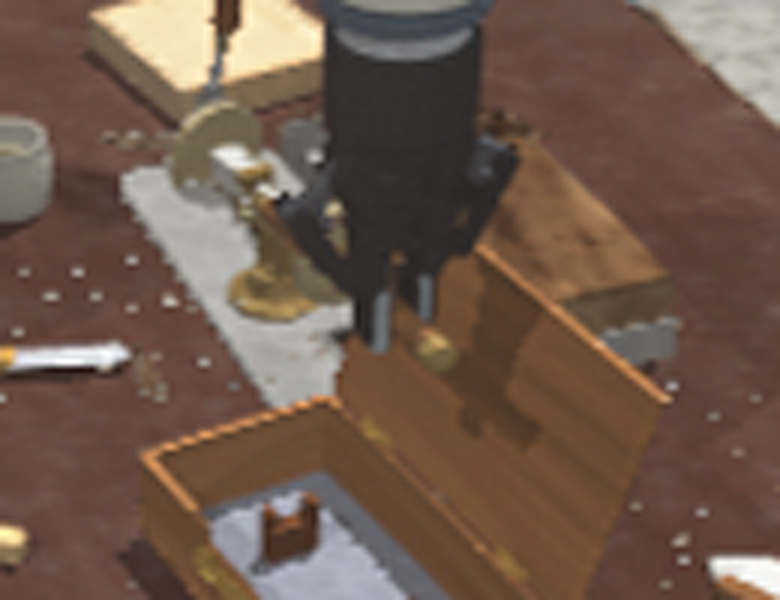

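The rod is out of the saddles and roughly level (brass tip (432,348), plain end near (270,205)). I'll turn it to point at the lid's edge with a light grip, and see whether it sags.

Call:
apply_moves --deltas '[{"claw":1,"delta_pos":[0,0,0],"yaw":-0.16},{"claw":1,"delta_pos":[0,0,0],"yaw":-0.16},{"claw":1,"delta_pos":[0,0,0],"yaw":-0.16},{"claw":1,"delta_pos":[0,0,0],"yaw":-0.16},{"claw":1,"delta_pos":[0,0,0],"yaw":-0.16},{"claw":1,"delta_pos":[0,0,0],"yaw":-0.16},{"claw":1,"delta_pos":[0,0,0],"yaw":-0.16},{"claw":1,"delta_pos":[0,0,0],"yaw":-0.16}]' --grip_force 20

```text
clock: 17.32
eef_pos: [647.1, -110.1, 369.9]
tcp_rot: [3.141, -0.001, 2.989]
contact_force: [-0.3, -0.2, -0.4]
opening: 0.18
grasp_force: 39.4
```

Call:
apply_moves --deltas '[{"claw":1,"delta_pos":[0,0,0],"yaw":-0.16},{"claw":1,"delta_pos":[0,0,0],"yaw":-0.13},{"claw":1,"delta_pos":[0,0,0],"yaw":0},{"claw":1,"delta_pos":[0,0,0],"yaw":0}]'

```text
clock: 17.82
eef_pos: [647.2, -110.2, 370.3]
tcp_rot: [3.141, -0.001, -3.012]
contact_force: [0.4, -0.5, -0.2]
opening: 0.181
grasp_force: 39.4
```

```bash
cat > rod.py <<'E'
from h import *
from rig import r
import sys
s=r.sense();p=np.array(s["eef_pos"]);R=Ro.from_euler("xyz",s["tcp_rot"]).as_matrix();g=p+155*R[:,2]
print("clk",round(s["clock"],2),"tcp",p.round(1),"rot",np.round(s["tcp_rot"],3),"grasp",g.round(1),"F",np.round(s["contact_force"],1),"open",s["opening"],"gf",s["grasp_force"])
d=-R[:,0]  # from plain end towards tip (horizontal)
for n in("side","top"):
    f=r.grab_frame(n);np.savez("rod_"+n,**f);hsv=cv2.cvtColor(f["img"],cv2.COLOR_BGR2HSV);P=cloud(f)-g
    a=P@d;b=P@R[:,1];m=(abs(a)<150)&(abs(b)<10)&(P[...,2]>-150)&(P[...,2]<50)&(abs(a)>16)&(hsv[...,1]>60)&(hsv[...,2]>40)
    if n=="side":m&=(a<70)
    q=np.c_[a[m],P[m][:,2]];print(n,len(q))
    for lo in range(-150,80,15):
        k=(q[:,0]>=lo)&(q[:,0]<lo+15)
        if k.sum()>2:print(lo,k.sum(),np.percentile(q[k,1],[10,50,90]).round(1),end="; ")
    print()
E
python3 rod.py
```

```text
clk 17.82 tcp [ 647.2 -110.2  370.3] rot [ 3.141e+00 -1.000e-03 -3.012e+00] grasp [ 647.2 -110.2  215.3] F [ 0.4 -0.5 -0.2] open 0.18098988242585698 gf 39.38074192497879
side 230
-135 14 [-8.   0.3  5.5]; -120 26 [-4.7  3.3  6. ]; -105 26 [-4.2  2.5  5.5]; -90 24 [-2.3  3.7  6. ]; -75 24 [-2.6  3.3  5.8]; -60 20 [-2.3  3.8  4.8]; -45 25 [-2.1  2.5  6.1]; -30 22 [-4.4  3.3  6.1]; 15 10 [-5.6 -0.8  2.5]; 30 16 [-4.8  1.   4.4]; 60 22 [-147.5 -140.5 -132.2]; 
top 50
-45 24 [-1.   3.7  5.9]; -30 25 [-0.5  3.6  6.4];
```

Call:
apply_moves --deltas '[{"claw":1,"delta_pos":[-2.8,0,0],"yaw":0},{"claw":1,"delta_pos":[-2.8,0,0],"yaw":0},{"claw":1,"delta_pos":[-2.6,0,0],"yaw":0},{"claw":1,"delta_pos":[0,0,0.5],"yaw":0},{"claw":1,"delta_pos":[0,0,0.5],"yaw":0},{"claw":1,"delta_pos":[0,0,0.5],"yaw":0},{"claw":1,"delta_pos":[0,0,0.5],"yaw":0},{"claw":1,"delta_pos":[0,0,0],"yaw":0}]' --grip_force 20

```text
clock: 18.92
eef_pos: [728.1, -99.7, 351.8]
tcp_rot: [-3.141, 0.0, -3.01]
contact_force: [-3.7, -0.2, 7.1]
opening: 0.182
grasp_force: 41.0
```

```bash
python3 rod.py; python3 lid.py | tail -20
```

```text
clk 18.93 tcp [728.1 -99.7 351.8] rot [-3.141  0.    -3.01 ] grasp [728.1 -99.7 196.8] F [-3.7 -0.2  7.1] open 0.18155755890071917 gf 40.980221489444375
side 246
-150 6 [-149.1 -147.4 -138. ]; -135 15 [-16.3  -7.9  -3.5]; -120 25 [-13.1  -5.7  -1.7]; -105 23 [-11.   -3.8   0.1]; -90 24 [-9.7 -3.5  0.4]; -75 24 [-8.7 -2.8  1.5]; -60 22 [-7.9 -1.6  1.7]; -45 22 [-7.1  0.6  3. ]; -30 49 [-143.6 -123.5    3.7]; 15 26 [-30.4 -13.9   2.6]; 30 10 [-1.1  2.2  5.8]; 
top 0

19.02 [728.  -99.7 351.8] [-3.8  0.1  7.1]
side 469 [115. 230. -60.] [  68.   86. -118.]
90 86 [73.3 77.3 82.6]
110 84 [80.5 84.  87.6]
130 86 [86.3 90.2 94.8]
150 82 [ 94.   97.7 102.2]
170 105 [100.2 105.2 112.5]
210 7 [68.7 79.  87.8]
top 827 [117. 230. 118.] [  71.   85. -118.]
90 113 [76.2 80.  83.7]
110 165 [82.6 86.6 90.4]
130 178 [89.5 93.1 97.4]
150 129 [ 96.  100.  103.8]
170 183 [103.3 108.5 115.3]
190 24 [ 72.7  75.2 108.2]
210 13 [71.4 73.9 81. ]
```

Call:
apply_moves --deltas '[{"claw":1,"delta_pos":[0,0,0.4],"yaw":0},{"claw":1,"delta_pos":[0,0,0.4],"yaw":0},{"claw":1,"delta_pos":[0,0,0.4],"yaw":0},{"claw":1,"delta_pos":[0,0,0.4],"yaw":0},{"claw":1,"delta_pos":[0,0,0],"yaw":0}]'

```text
clock: 19.75
eef_pos: [728.6, -99.7, 337.1]
tcp_rot: [-3.141, 0.003, -3.01]
contact_force: [-3.0, 0.6, 11.8]
opening: 0.18
grasp_force: 49.4
```

```bash
python3 rod.py
```

```text
clk 19.75 tcp [728.6 -99.7 337.1] rot [-3.141e+00  3.000e-03 -3.010e+00] grasp [729.  -99.7 182.1] F [-3.   0.6 11.8] open 0.17981794739838142 gf 49.373827474191785
side 237
-150 9 [-135.9 -131.8 -124.4]; -120 13 [-55.8 -49.9 -44.9]; -105 28 [-50.9 -43.6 -38.4]; -90 29 [-41.6 -35.3 -29.7]; -75 26 [-34.6 -28.  -23.5]; -60 31 [-27.  -19.3 -13.8]; -45 24 [-19.5 -11.4  -6.6]; -30 67 [-142.3 -114.3   -1.9]; 15 10 [-15.2  -5.7   2.4]; 
top 0
```

Call:
apply_moves --deltas '[{"claw":1,"delta_pos":[0,0,0.3],"yaw":0},{"claw":1,"delta_pos":[0,0,0.3],"yaw":0},{"claw":1,"delta_pos":[0,0,0.3],"yaw":0},{"claw":1,"delta_pos":[0,0,0.2],"yaw":0},{"claw":1,"delta_pos":[0,0,0],"yaw":0}]'

```text
clock: 20.48
eef_pos: [728.8, -100.0, 327.2]
tcp_rot: [-3.14, 0.004, -3.01]
contact_force: [-5.5, -1.0, 17.0]
opening: 0.181
grasp_force: 58.9
```

```bash
python3 rod.py;python3 lid.py | tail -6; python3 - <<'E'
from h import *
f=load("rod_side.npz");crop(f,235,90,130,100,6,"pics/c8.png")
E
```

```text
clk 20.48 tcp [ 728.8 -100.   327.2] rot [-3.14   0.004 -3.01 ] grasp [ 729.4 -100.1  172.2] F [-5.5 -1.  17. ] open 0.18099764997736226 gf 58.88229318894446
side 226
-150 5 [-122.6 -120.  -118.1]; -105 14 [-75.3 -69.9 -65.1]; -90 32 [-67.7 -60.9 -52.3]; -75 29 [-55.2 -49.2 -42.1]; -60 30 [-43.2 -35.5 -26.6]; -45 37 [-33.2 -22.1 -12.4]; -30 77 [-139.3 -106.1   -5.2]; 
top 0

110 158 [83.  86.7 89.7]
130 160 [88.9 93.  97.9]
150 120 [ 96.5 100.3 103.7]
170 198 [102.7 108.2 115.8]
190 18 [ 73.3  80.9 111.9]
210 26 [68.7 74.  83.3]
```

View pics/c8.png

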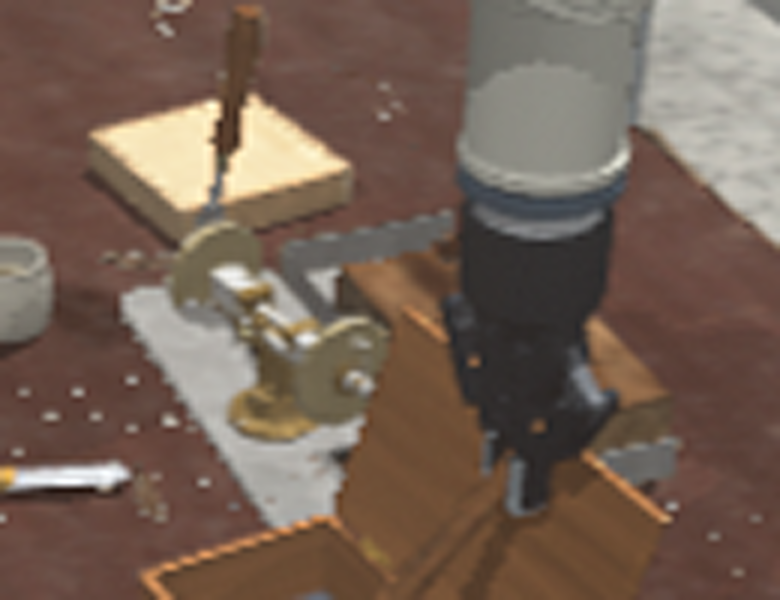

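Brass tip side is now up at about 38°, and the lid is still at its stop. I'll steepen the rod by drawing its lower end against the inside of the front wall.

Call:
apply_moves --deltas '[{"claw":1,"delta_pos":[0,0,-1.5],"yaw":0},{"claw":1,"delta_pos":[0,0,-1.5],"yaw":0},{"claw":1,"delta_pos":[1.5,0,0],"yaw":0},{"claw":1,"delta_pos":[1.4,0,0],"yaw":0},{"claw":1,"delta_pos":[0,0,2],"yaw":0},{"claw":1,"delta_pos":[0,0,2],"yaw":0},{"claw":1,"delta_pos":[0,0,0],"yaw":0}]'

```text
clock: 21.55
eef_pos: [699.0, -103.1, 310.1]
tcp_rot: [3.14, -0.005, -3.009]
contact_force: [-0.9, -0.4, -0.4]
opening: 0.179
grasp_force: 56.2
```

```bash
python3 rod.py
```

```text
clk 21.55 tcp [ 699.  -103.1  310.1] rot [ 3.14  -0.005 -3.009] grasp [ 698.3 -103.   155.2] F [-0.9 -0.4 -0.4] open 0.17928718487620923 gf 56.200509974732995
side 313
-135 4 [-122.7 -118.5 -106.7]; -120 33 [-144.7 -124.9 -105. ]; -105 15 [-69.4 -65.9 -60.6]; -90 26 [-64.7 -57.5 -51.5]; -75 30 [-50.  -45.2 -36.2]; -60 31 [-40.3 -32.1 -24.2]; -45 30 [-28.4 -18.8 -12.4]; -30 27 [-16.7  -7.6   0.8]; 15 51 [-78.5 -62.4 -45.8]; 30 52 [-39.1 -20.6  -3.6]; 45 14 [ 6.6 17.2 33. ]; 
top 0
```

Call:
apply_moves --deltas '[{"claw":1,"delta_pos":[0,0,2],"yaw":0},{"claw":1,"delta_pos":[0,0,1.9],"yaw":0},{"claw":1,"delta_pos":[0,0,0],"yaw":0},{"claw":1,"delta_pos":[0.5,0,0],"yaw":0},{"claw":1,"delta_pos":[0.5,0,-0.3],"yaw":0},{"claw":1,"delta_pos":[0.5,0,-0.5],"yaw":0},{"claw":1,"delta_pos":[0.5,0,-0.5],"yaw":0},{"claw":1,"delta_pos":[0,0,0],"yaw":0}]'

```text
clock: 22.65
eef_pos: [679.9, -106.1, 288.7]
tcp_rot: [-3.141, 0.001, -3.01]
contact_force: [0.2, 0.4, -0.1]
opening: 0.183
grasp_force: 56.1
```

```bash
python3 rod.py
```

```text
clk 22.65 tcp [ 679.9 -106.1  288.7] rot [-3.141e+00  1.000e-03 -3.010e+00] grasp [ 680.1 -106.1  133.7] F [ 0.2  0.4 -0.1] open 0.18289586523082862 gf 56.13513051532209
side 449
-150 19 [-135.2 -133.7 -131.8]; -135 17 [-135.4 -132.4 -130.8]; -120 23 [-135.1 -133.2 -131.1]; -105 58 [-131.9  -97.1  -66.6]; -90 27 [-63.5 -56.9 -50.1]; -75 26 [-49.8 -44.1 -37.3]; -60 28 [-36.7 -31.4 -23.8]; -45 29 [-27.7 -19.1 -12.3]; -30 29 [-16.7  -7.4  -0.6]; 15 52 [-120.7  -97.6  -73.5]; 30 60 [-65.6 -48.8 -32.3]; 45 48 [-21.2  -8.    7.7]; 60 33 [20.3 31.2 41.5]; 
top 0
```

Call:
apply_moves --deltas '[{"claw":1,"delta_pos":[-1.8,0,0],"yaw":0},{"claw":1,"delta_pos":[0,0,1.6],"yaw":0},{"claw":1,"delta_pos":[0,0,1],"yaw":0},{"claw":1,"delta_pos":[0,0,0],"yaw":0}]'

```text
clock: 23.25
eef_pos: [696.2, -103.5, 259.2]
tcp_rot: [3.14, -0.005, -3.009]
contact_force: [-4.4, -0.6, -1.8]
opening: 0.178
grasp_force: 56.2
```

Call:
apply_moves --deltas '[{"claw":1,"delta_pos":[0.5,0,0],"yaw":0},{"claw":1,"delta_pos":[0.5,0,0],"yaw":0},{"claw":1,"delta_pos":[0.5,0,0],"yaw":0},{"claw":1,"delta_pos":[0.5,0,-0.2],"yaw":0},{"claw":1,"delta_pos":[0,0,0],"yaw":0}]'

```text
clock: 23.88
eef_pos: [680.1, -106.2, 266.1]
tcp_rot: [-3.14, 0.009, -3.01]
contact_force: [8.6, 1.1, 1.6]
opening: 0.181
grasp_force: 56.9
```

```bash
python3 rod.py
```

```text
clk 23.88 tcp [ 680.1 -106.2  266.1] rot [-3.14   0.009 -3.01 ] grasp [ 681.5 -106.2  111.1] F [8.6 1.1 1.6] open 0.18078646521715636 gf 56.88014502637088
side 365
-150 17 [-112.3 -110.9 -108.3]; -135 19 [-112.9 -111.4 -109. ]; -120 21 [-112.7 -109.3 -106.8]; -105 37 [-106.7  -83.   -61.6]; -90 20 [-65.8 -61.4 -56.3]; -75 27 [-56.4 -48.8 -42.9]; -60 25 [-40.4 -34.4 -28.4]; -45 27 [-28.8 -21.2 -15.1]; -30 29 [-18.1  -8.8  -1.7]; 15 52 [-97.9 -71.4 -48.4]; 30 47 [-40.5 -25.1  -8.8]; 45 30 [ 3.7 31.3 40.7]; 60 14 [35.8 43.5 49.5]; 
top 0
```

Call:
apply_moves --deltas '[{"claw":1,"delta_pos":[0.5,0,-0.3],"yaw":0},{"claw":1,"delta_pos":[0.5,0,-0.4],"yaw":0},{"claw":1,"delta_pos":[0.5,0,-0.4],"yaw":0},{"claw":1,"delta_pos":[0.5,0,-0.3],"yaw":0},{"claw":1,"delta_pos":[0.5,0,-0.3],"yaw":0},{"claw":1,"delta_pos":[0.5,0,-0.3],"yaw":0},{"claw":1,"delta_pos":[0,0,0],"yaw":0}]'

```text
clock: 24.85
eef_pos: [650.2, -110.3, 286.2]
tcp_rot: [-3.14, 0.008, -3.01]
contact_force: [6.3, 0.9, 3.3]
opening: 0.178
grasp_force: 59.1
```

```bash
python3 rod.py; python3 - <<'E'
from h import *
f=load("rod_side.npz");crop(f,235,90,130,100,6,"pics/c9.png")
E
```

```text
clk 24.85 tcp [ 650.2 -110.3  286.2] rot [-3.14   0.008 -3.01 ] grasp [ 651.6 -110.4  131.2] F [6.3 0.9 3.3] open 0.17795991291787244 gf 59.080332443118095
side 321
-150 20 [-131.6 -130.1 -128.5]; -135 18 [-132.3 -129.5 -127.3]; -120 19 [-131.7 -129.4 -127.9]; -105 18 [-133.2 -130.2 -128.5]; -90 22 [-132.3 -129.8  -98.9]; -75 39 [-127.2 -109.8  -82.6]; -60 27 [-82.4 -75.5 -67. ]; -45 33 [-61.6 -50.5 -38.7]; -30 37 [-37.  -24.7 -15.1]; 45 57 [-114.   -87.3  -67.3]; 60 31 [-58.8 -50.8 -40.7]; 
top 0
```

View pics/c9.png

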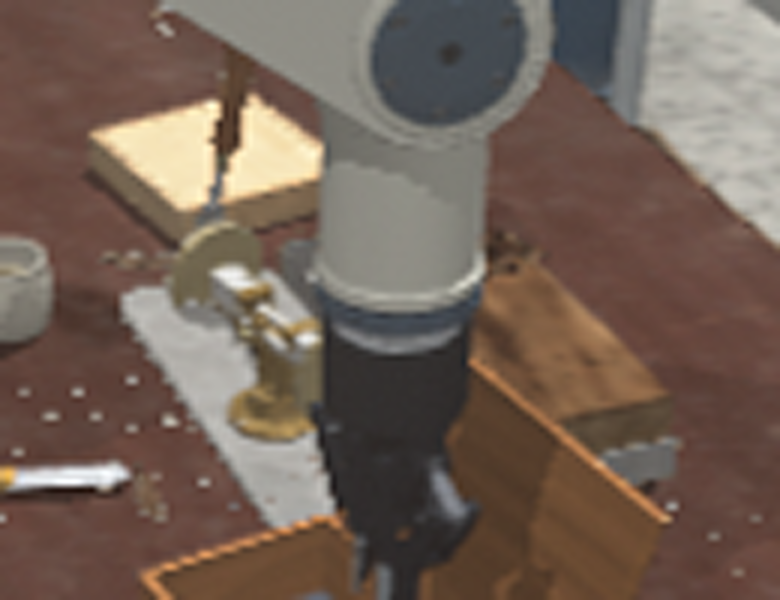

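Call:
apply_moves --deltas '[{"claw":1,"delta_pos":[-0.6,0,0],"yaw":0},{"claw":1,"delta_pos":[-0.4,0,-0.5],"yaw":0},{"claw":1,"delta_pos":[0,0,-2],"yaw":0},{"claw":1,"delta_pos":[0,0,-3],"yaw":0},{"claw":1,"delta_pos":[0,0,-4],"yaw":0},{"claw":1,"delta_pos":[0,0,-4],"yaw":0},{"claw":1,"delta_pos":[0,0,-3],"yaw":0},{"claw":1,"delta_pos":[0,0,0],"yaw":0}]' --grip_force 80

```text
clock: 25.95
eef_pos: [658.5, -108.9, 452.8]
tcp_rot: [-3.14, 0.005, -3.009]
contact_force: [-0.8, -0.4, -0.6]
opening: 0.174
grasp_force: 78.0
```

Call:
apply_moves --deltas '[{"claw":1,"delta_pos":[0,0,0],"yaw":0},{"claw":1,"delta_pos":[0,0,0],"yaw":0},{"claw":1,"delta_pos":[0,0,0],"yaw":0},{"claw":1,"delta_pos":[0,0,0],"yaw":0}]'

```text
clock: 26.45
eef_pos: [658.2, -108.8, 448.0]
tcp_rot: [3.141, -0.001, -3.009]
contact_force: [-0.4, -0.4, 0.0]
opening: 0.178
grasp_force: 78.0
```

```bash
python3 rod.py;python3 lid.py|tail -8; python3 - <<'E'
from h import *
f=load("rod_side.npz");crop(f,190,70,150,112,5,"pics/c10.png")
E
```

```text
clk 26.45 tcp [ 658.2 -108.8  448. ] rot [ 3.141e+00 -1.000e-03 -3.009e+00] grasp [ 658.1 -108.8  293. ] F [-0.4 -0.4  0. ] open 0.1775693639720226 gf 78.01005598157644
side 167
-75 18 [-97.9 -92.8 -87.4]; -60 45 [-89.6 -76.5 -63.3]; -45 55 [-69.8 -52.3 -37.3]; -30 49 [-43.3 -26.2 -14.6]; 
top 75
-60 3 [-71.7 -67.5 -66.6]; -45 37 [-63.4 -53.4 -42.2]; -30 35 [-38.5 -25.9 -17.3]; 
170 98 [100.4 104.4 111.8]
top 816 [118. 193. 118.] [71. 85. -4.]
90 123 [75.9 79.5 83.1]
110 131 [82.5 86.4 90.8]
130 152 [89.3 93.3 97.6]
150 145 [ 96.4 100.2 103.4]
170 231 [103.1 108.  115.8]
190 6 [108.1 109.  111.4]
```

View pics/c10.png

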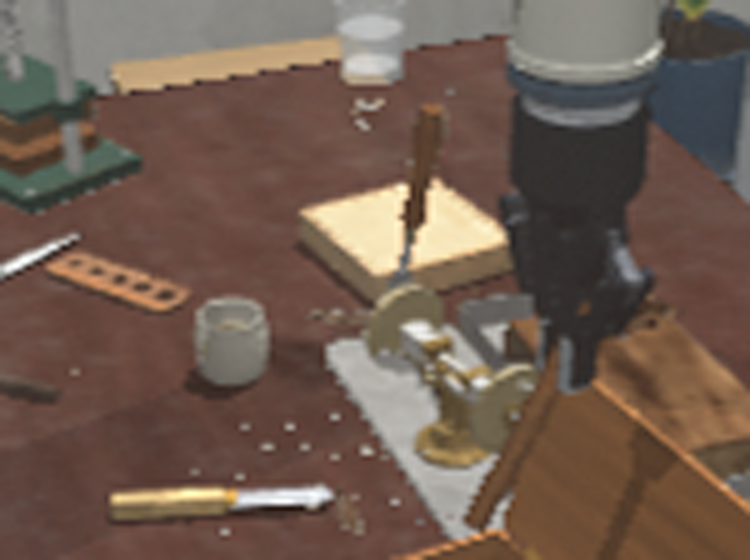

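The rod hangs from the gripper at about 59°, plain end down at (475,520), roughly 19 cm up. The lid is at its stop and the knife is lying on the table at (110–330, 500).

```bash
python3 -c "
from rig import r
s=r.sense();print(s['qvel'],s['eef_pos']);print(r.sign_off())"
```

```text
[ 0.00039034 -0.00087552 -0.00106454  0.00013278  0.00051578 -0.00036964] [ 658.28186967 -108.80055297  448.55600461]
the job is handed in; nothing more can be done
None
```

I handed the job in at about 26 s: I levered the lid open with the knife and pushed it back to its stop (about 1.9 rad), laid the knife back on the table, and am holding the rod still, brass tip up at about 59°, with its lower end about 19 cm above the table.

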